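Walk the bench power supply into its dock

ROBOT

A 7-joint arm with a two-finger parallel gripper is mounted at the origin on a cart in front of the work surface, level with it; the furniture and walls round the work are solid. World frame = base frame: x ahead of the robot, y to its left, z up, the work surface at z = 0. Lengths are in m, angles in rad, forces in N, time in s.
With the tool pointing down it reaches from about 0.425 to 0.95 m from the base axis. Payload 4.7 kg.
Tool frame: the origin (TCP) lies midway between the tips of the shut fingers; the grasp point (between the pads) lies 19 mm behind it; z points along the fingers, y is the line along which they close (so a half turn about z gives the same grasp; the last joint's range is limited). The gripper opens to 85 mm and grips with 20 to 120 N. Pads are 22 mm wide; open, the fingers measure 114 mm over their backs; the gripper's body (76 mm by 85 mm) begins 54 mm behind the grasp point. The pads swing forward as they close: fully open they stand 13 mm farther back than shut.
Start: joints at [-1.231, 0.469, -0.049, 1.532, 0.024, 1.141, -0.082], TCP at [0.243, 0.63, 0.231] pointing down, gripper open.
Joint ranges: [-2.59, 2.59], [-0.33, 1.99], [-1.39, 1.29], [0.1, 2.45], [-1.04, 4.18], [0.21, 1.99], [-2.66, 2.66]. Speed limits (rad/s): [2.57, 2.57, 3.14, 3.14, 3.14, 3.14, 3.14].

INTERFACE

Orientations are given as a 3x3 rotation matrix whose columns are the frame's x, y, z axes.
In Python, from workcell import ctrl gives the robot as it stands.
- The arm moves only by the tool arm_command, never from a script. Its argument "plan" is text: rows parted by semicolons, each of 7 numbers parted by spaces: the shift along the tool's x, y, z in mm, then the turn, a rotation vector about the tool's x, y, z in rad, then the gripper command: -1 is fully open, 1 is shut, values between are in proportion. A call has 1 to 8 rows; each row shifts and turns the commanded pose from where the row before left it, along the tool's axes as they then stand; what a row does not reach is not made up. A row lasts 1/12 s, in which the tool goes at most 41.7 mm and 7.16 degrees, less where a joint would pass 70% of its speed; a pose out of reach is approached as far as the arm can. A call with a gripper value outside its range is refused whole. The fingers move at their own pace and stop on an object; the grip force is fixed at half the most. Time passes only in rows, so rows that do not move let the fingers close. It gives the time, the measured TCP pose, the force, the opening and the grip force at its end, in the units of the state.
- ctrl.get_state(): the state, without advancing time (a new reading comes with each control period).
- ctrl.snapshot(name): name is "side" or "top"; returns a dict with "image" (480x640x3 uint8, red, green, blue), "fov_y" (degrees; the focal length in pixels is half the picture's height over the tangent of half this angle, whatever the lens; pixels are square), "cx", "cy" (the principal point, pixels), "dist" ([k1, k2, p1, p2, k3] as OpenCV has them; the pictures are not rectified), "T" (4x4, takes a point from camera to world coordinates). Camera axes: x right, y down, z forward; pixel columns grow to the right and rows downward; lengths in m; the calibration is good to about 2 mm. A picture is of the moment at which its call begins. There is no depth.
- ctrl.finish_job(): hands the job in; it is judged then, once.
The state is a dict: "t": time; "q": joint angles; "qvel": joint speeds; "effort": joint torques, N m; "ee_pos": TCP position; "eef_rot": TCP orientation; "force": force on the tool from outside, world axes, zero at the start; "torque": the same for the moment, N m; "gripper_width": opening from 0.0 (shut) to 1.0 (fully open); "finger_force": force on a finger pad.
Only numpy, scipy, OpenCV 4.12 (cv2) and the standard library are available. Lean on these libraries where they do the work, as an engineer would, in place of code of your own. Each camera call takes 0.05 s, during which the arm holds its last target. There are 200 camera calls.

TASK

Walk the heavy grey power supply forward across the bench into its dock, nudging its two rear corners in turn, until it sits square between the rails and holds both sprung contact plungers at the back of the dock pushed in. Never push on it with more than 20 newtons (shoving the whole case at once takes more), keep it flat on its feet, and leave the other things on the bench where they are.

Things in the scene. Friction and masses are not known exactly. Their poses are not given: they have to be found in the camera images.
- psu_center (a point): Centre of the power supply, 28 mm above the bench: flat grey steel case 80 mm deep (x), 180 wide (y), top 51 mm up, on four feet (22 mm fore and aft, 68 mm to the sides); 3.6 kg. x points to its leading face (into the dock), y left. Pushed at the middle it takes 20 N or more; pushed at one rear corner it gives at 12 to 17 N, turning about its far end, which slips back a little.
- psu_front (a point): Middle of the leading (far) face of the power supply, 40 mm ahead of its centre, 22 mm above the bench. Same axes.
- bumper_left (a point): Rearmost point of the round knob-like bumper (ball of smooth, slippery, slightly soft black plastic, 26 mm across, half sunk in the case) at the left (+y) rear corner, the place to push: 48 mm behind and 80 mm left of the centre, 21 mm above the bench. It stands 8 mm out from the case's rear face. Axes of the case.
- bumper_right (a point): The same on the right rear corner (-y side), 80 mm right of the centre.
- dock: Aluminium dock, no floor, open towards the robot: two rails 22 mm high, inner faces 99 mm either side of the middle line, straight for 62 mm, before that 35 mm of flared mouth. Origin on the bench, on the middle line, where the straight part begins; x points into the bay, y left. The black stop block at its back is set differently each time: untouched plunger tips 46 to 56 mm beyond the origin.
- plunger_left (a joint): Left brass plunger of the stop block, 60 mm left of the middle line, 22 mm above the bench: 0 when untouched, grows in metres as it is pushed in, to 0.010 at its hard end. Spring of 0.5 N per mm; the case stays where it is left against it. It must stay in by more than 0.003.
- plunger_right (a joint): Right plunger, 60 mm right of the middle line; the same.
- small_box_4: Bystander: small blue carton 100x68x45 mm, left of the dock; origin under its centre. Leave alone.
- small_box_3: Bystander: small brown carton 65x110x40 mm, on the left; origin under its centre. Leave alone.
- note_pad: Bystander: pad of notes 76x76x14 mm, on the right; origin under its centre. Leave alone.

How it is judged:
By the outcome, as a careful person would: the job done as asked, in the order asked, and still so for the second after the job is handed in, with the robot touching nothing.
It also fails if it takes over 72 s, if anything falls off the work surface, if the arm or the gripper's body presses on something with over 40 N, if the wrist force passes 120 N, or if a joint passes its speed limit or range.

## Working session

There is one attempt and no reset: what is moved stays moved. The work goes in short steps, Python scripts to look and compute and a tool call to move; the robot and the scene stay as the last step left them, time stands still between calls to the robot, and variables do not carry over. Pictures are saved under pics/ and viewed, at most 10 in all, crops included, and the job is handed in when it is done.

Besides the shell and the picture viewer there is one more tool, called after "Emit:" as name(argument=value, ...), one argument or row to a line, values as JSON. arm_command: Moves the arm, as the interface text tells. Its arguments: {"type":"object","properties":{"plan":{"type":"string"}},"required":["plan"]}

```bash
mkdir -p pics; ls; python3 - <<'E'
from workcell import ctrl
import cv2,pickle
s=ctrl.get_state(); print({k:(v if not hasattr(v,'round') else v.round(3) if hasattr(v,'shape') else v) for k,v in s.items()})
for n in("top","side"):
    d=ctrl.snapshot(n); cv2.imwrite(f"pics/{n}0.png",d["image"][:,:,::-1]); pickle.dump(d,open(f"{n}0.pkl","wb"))
    print(n,d["fov_y"],d["cx"],d["cy"],d["dist"],d["T"])
E
```

```text
pics
{'t': 0.0, 'q': array([-1.231,  0.469, -0.049,  1.534,  0.024,  1.141, -0.082]), 'qvel': array([0.   , 0.   , 0.002, 0.001, 0.001, 0.   , 0.002]), 'effort': array([-0.0000e+00, -5.1031e+01, -4.7000e-02, -2.3772e+01,  1.1000e-02,
        7.0000e-03,  0.0000e+00]), 'ee_pos': array([0.243, 0.629, 0.23 ]), 'eef_rot': array([[-0.933,  0.36 , -0.001],
       [ 0.36 ,  0.933, -0.002],
       [-0.   , -0.002, -1.   ]]), 'force': array([-0.379,  0.207,  0.162]), 'torque': array([-0.052,  0.027,  0.001]), 'finger_force': 0.0, 'gripper_width': 1.003395901698103}
top 45.6768445534335 324.76310429317203 245.3991164368218 [-0.09638518  0.          0.          0.          0.        ] [[-0.00473627 -0.98632129  0.16476613  0.41485481]
 [-0.99996664  0.00576786  0.00578308 -0.08789588]
 [-0.00665433 -0.16473324 -0.98631571  1.11441614]
 [ 0.          0.          0.          1.        ]]
side 52.802523149927886 321.4013904346363 238.57632200411348 [-0.09846459  0.          0.          0.          0.        ] [[ 0.99772515 -0.012203    0.06629941  0.49531488]
 [-0.06455489 -0.45628528  0.88748882 -1.06215301]
 [ 0.01942142 -0.88974987 -0.45603506  0.53823327]
 [ 0.          0.          0.          1.        ]]
```

View pics/top0.png

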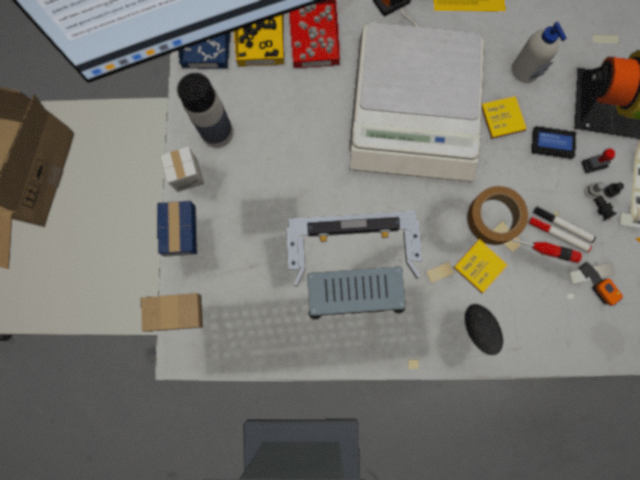

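View pics/side0.png

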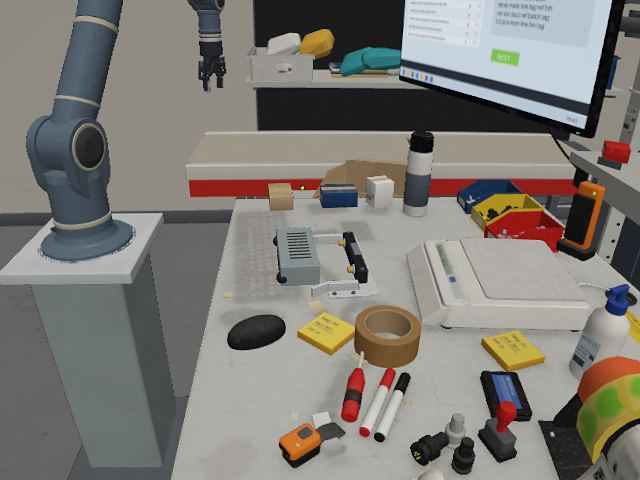

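The top view shows the PSU at about (356,291), its bumpers at about (316,315) and (399,309), and the dock ahead of it with its plungers at about (323,238) and (385,234). I'll zoom in to measure.

```bash
cat > h.py <<'E'
import numpy as np,cv2,pickle
def K(d):
    f=240/np.tan(np.radians(d["fov_y"]/2)); return np.array([[f,0,d["cx"]],[0,f,d["cy"]],[0,0,1.]])
def plane(d,px,z):
    "pixels -> world points on plane height z"
    px=np.array(px,float).reshape(-1,1,2)
    n=cv2.undistortPoints(px,K(d),np.array(d["dist"])).reshape(-1,2)
    r=np.c_[n,np.ones(len(n))]@d["T"][:3,:3].T; o=d["T"][:3,3]
    return o+r*((z-o[2])/r[:,2])[:,None]
def pix(d,P):
    T=np.linalg.inv(d["T"]); rv=cv2.Rodrigues(T[:3,:3])[0]
    return cv2.projectPoints(np.array(P,float).reshape(-1,1,3),rv,T[:3,3],K(d),np.array(d["dist"]))[0].reshape(-1,2)
E
python3 - <<'E'
from h import *
d=pickle.load(open("top0.pkl","rb")); im=d["image"][:,:,::-1]
c=im[200:330,275:435]; cv2.imwrite("pics/c1.png",cv2.resize(c,None,fx=4.6,fy=4.6,interpolation=cv2.INTER_CUBIC)) 
print(plane(d,[(316,315),(399,309)],.021).round(3), plane(d,[(356,291)],.051).round(3),plane(d,[(301,270),(406,263),(323,238),(385,234)],.022).round(3), plane(d,[(356,380)],0))
E
```

```text
[[ 0.463 -0.064  0.021]
 [ 0.473 -0.223  0.021]] [[ 0.506 -0.14   0.051]] [[ 0.549 -0.035  0.022]
 [ 0.562 -0.239  0.022]
 [ 0.612 -0.078  0.022]
 [ 0.619 -0.199  0.022]] [[ 0.33902171 -0.14001472  0.        ]]
```

View pics/c1.png

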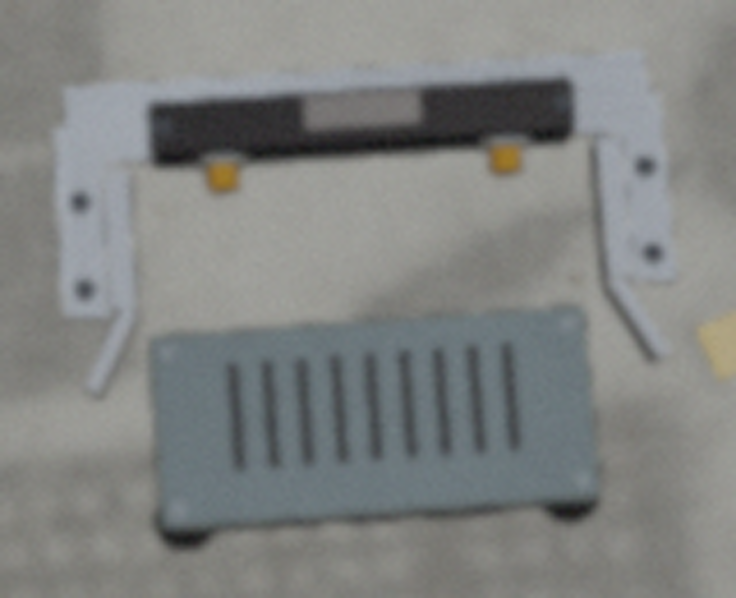

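```bash
cat >> h.py <<'E'
def psu(d):
    "PSU centre (x,y) and yaw from the top camera"
    hsv=cv2.cvtColor(d["image"],cv2.COLOR_RGB2HSV)
    m=cv2.inRange(hsv,(85,22,70),(110,110,190)); m[:200]=0; m[345:]=0; m[:,:285]=0; m[:,430:]=0
    m=cv2.morphologyEx(m,cv2.MORPH_CLOSE,np.ones((7,7))); m=cv2.morphologyEx(m,cv2.MORPH_OPEN,np.ones((7,7)))
    c=max(cv2.findContours(m,0,cv2.CHAIN_APPROX_NONE)[0],key=cv2.contourArea).reshape(-1,2)
    P=plane(d,c,.051)[:,:2]
    (cx,cy),(w,h),a=cv2.minAreaRect((P*1000).astype(np.float32))
    a=(a+45)%90-45
    return cx,cy,a,w,h
E
python3 - <<'E'
from h import *
d=pickle.load(open("top0.pkl","rb"))
print(psu(d))
f=lambda L:[((x+.5)/4.6-.5+275,(y+.5)/4.6-.5+200) for x,y in L]
print("corners",(plane(d,f([(152,338),(582,308),(162,530),(597,500)]),.051)*1000).round(1))
print("rails L end,start,R end,start",(plane(d,f([(131,165),(131,308),(598,150),(609,280)]),.022)*1000).round(1))
print("tips",(plane(d,f([(222,191),(507,173)]),.024)*1000).round(1))
hsv=cv2.cvtColor(d["image"],cv2.COLOR_RGB2HSV); m=cv2.inRange(hsv,(12,120,100),(30,255,255))[225:250,310:400]
n,l,s,c=cv2.connectedComponentsWithStats(m);print(s,c+[310,225])
print(hsv[285:300:5,320])
E
```

```text
(506.9693908691406, -139.2318115234375, 3.0243985652923584, 77.58670043945312, 175.3694610595703)
corners [[ 540.   -49.3   51. ]
 [ 551.3 -225.2   51. ]
 [ 461.9  -53.3   51. ]
 [ 472.9 -229.3   51. ]]
rails L end,start,R end,start [[ 617.2  -39.3   22. ]
 [ 556.1  -39.4   22. ]
 [ 622.5 -237.6   22. ]
 [ 566.8 -240.7   22. ]]
tips [[ 605.4  -77.9   24. ]
 [ 612.5 -198.4   24. ]]
[[   0    0   90   25 2199]
 [  72    7    6    5   26]
 [  11   11    5    5   25]] [[354.50341064 237.02410186]
 [384.5        234.        ]
 [323.         238.        ]]
[[ 99  33 125]
 [ 98  31 122]
 [ 99  35 123]]
```

Emit:
arm_command(
  plan="-30 -25.5 0 0 0 0 1; -30 -25.5 0 0 0 0 1; -30 -25.5 0 0 0 0 1; -30 -25.5 0 0 0 0 1; -30 -25.5 0 0 0 0 1; -30 -25.5 0 0 0 0 1; -30 -25.5 0 0 0 0 1; -30 -25.5 0 0 0 0 1",
)

```text
t: 0.77
ee_pos: [0.394, 0.3508, 0.2311]
eef_rot: [[-0.933, 0.36, -0.0], [0.36, 0.933, -0.0], [0.0, -0.0, -1.0]]
force: [0.1, -0.3, -0.2]
gripper_width: -0.001
finger_force: 0.0
```

Emit:
arm_command(
  plan="-30 -25.5 0 0 0 0 1; -30 -25.5 0 0 0 0 1; -30 -25.5 0 0 0 0 1; -12 -38 0 0 0 0 1; -12 -38 0 0 0 0 1; -12 -38 0 0 0 0 1; -12 -38 0 0 0 0 1; -12 -38 0 0 0 0 1",
)

```text
t: 1.43
ee_pos: [0.4367, 0.0483, 0.2311]
eef_rot: [[-0.933, 0.36, -0.0], [0.36, 0.933, 0.0], [0.0, 0.0, -1.0]]
force: [1.4, 0.2, 0.0]
gripper_width: 0.003
finger_force: 0.0
```

Emit:
arm_command(
  plan="-12 -38 0 0 0 0 1; -12 -38 0 0 0 0 1; -12 -38 0 0 0 0 1; 0 0 0 0 0 0.12 1; 0 0 0 0 0 0.12 1; 0 0 0 0 0 0.12 1; 0 0 0 0 0 0.12 1; 0 0 0 0 0 0.12 1",
)

```text
t: 2.1
ee_pos: [0.4296, -0.0692, 0.231]
eef_rot: [[-0.561, 0.828, -0.001], [0.828, 0.561, 0.0], [0.001, -0.0, -1.0]]
force: [0.9, -0.6, -0.9]
gripper_width: 0.002
finger_force: 0.0
```

Emit:
arm_command(
  plan="0 0 0 0 0 0.12 1; 0 0 0 0 0 0.12 1; 0 0 0 0 0 0.12 1; 0 0 0 0 0 0.12 1; 0 0 0 0 0 0.12 1; 0 0 0 0 0 0.12 1; 0 0 0 0 0 0.12 1; 0 0 0 0 0 0.12 1",
)

```text
t: 2.77
ee_pos: [0.4296, -0.069, 0.231]
eef_rot: [[0.356, 0.935, -0.001], [0.935, -0.356, 0.0], [-0.0, -0.001, -1.0]]
force: [-0.3, -0.8, 0.1]
gripper_width: 0.002
finger_force: 0.0
```

Emit:
arm_command(
  plan="0 0 0 0 0 0.12 1; 0 0 0 0 0 0.12 1; 0 0 0 0 0 0.12 1; 0 0 0 0 0 0.12 1; 0 0 0 0 0 0.12 1; 0 0 0 0 0 0.12 1; 0 0 0 0 0 0.12 1; 0 0 0 0 0 0.12 1",
)

```text
t: 3.43
ee_pos: [0.4296, -0.0691, 0.231]
eef_rot: [[0.97, 0.244, -0.001], [0.244, -0.97, 0.0], [-0.001, -0.0, -1.0]]
force: [0.6, -0.1, 0.2]
gripper_width: 0.003
finger_force: 0.0
```

Emit:
arm_command(
  plan="0 -7 38 0 0 0.094 1; 0 0 38 0 0 0.094 1; 0 0 38 0 0 0 1; 0 0 38 0 0 0 1; 0 0 38 0 0 0 1; 0 0 22 0 0 0 1; 0 0 7 0 0 0 1; 0 0 0 0 0 0 1",
)

```text
t: 4.1
ee_pos: [0.4268, -0.0624, 0.0109]
eef_rot: [[0.998, 0.064, -0.004], [0.064, -0.998, -0.0], [-0.004, -0.0, -1.0]]
force: [0.4, -0.2, -0.0]
gripper_width: -0.003
finger_force: 0.0
```

```bash
python3 - <<'E'
from h import *
from workcell import ctrl
s=ctrl.get_state();print(s["force"].round(1),s["ee_pos"].round(4))
d=ctrl.snapshot("side"); i=d["image"][:,:,::-1]
a=i[200:320,240:400]
t=ctrl.snapshot("top"); print(psu(t)); b=t["image"][:,:,::-1][215:335,275:435]
r=lambda c:cv2.resize(c,None,fx=2.5*1.9,fy=2.5*1.9,interpolation=cv2.INTER_CUBIC)
cv2.imwrite("pics/c2.png",cv2.resize(np.vstack([a,b]),None,fx=2.5,fy=2.5,interpolation=cv2.INTER_CUBIC))
E
```

```text
[ 0.4 -0.2 -0. ] [ 0.4268 -0.0624  0.0109]
(476.56866455078125, -117.07241821289062, 3.7618248462677, 134.68515014648438, 223.57077026367188)
```

View pics/c2.png

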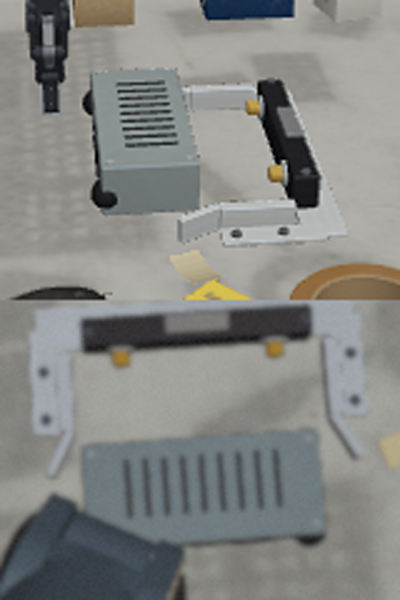

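The side crop shows the fingertip low, about 20 mm behind the left bumper. The case is still where it was, with both plungers out. I'll approach slowly and read the force.

Emit:
arm_command(
  plan="3 0 0 0 0 0 1; 3 0 0 0 0 0 1; 2 0 0 0 0 0 1; 1 0 0 0 0 0 1; 1 0 0 0 0 0 1; 1 0 0 0 0 0 1; 1 0 0 0 0 0 1; 1 0 0 0 0 0 1",
)

```text
t: 4.87
ee_pos: [0.4412, -0.0614, 0.0123]
eef_rot: [[0.998, 0.065, -0.0], [0.065, -0.998, 0.0], [-0.0, -0.0, -1.0]]
force: [-0.7, 0.0, 0.3]
gripper_width: -0.003
finger_force: 0.0
```

Emit:
arm_command(
  plan="1 0 0 0 0 0 1; 1 0 0 0 0 0 1; 1 0 0 0 0 0 1; 1 0 0 0 0 0 1; 1 0 0 0 0 0 1; 1 0 0 0 0 0 1",
)

```text
t: 5.37
ee_pos: [0.4452, -0.0611, 0.0118]
eef_rot: [[0.998, 0.065, -0.004], [0.065, -0.998, 0.001], [-0.004, -0.001, -1.0]]
force: [-4.7, -1.0, 1.5]
gripper_width: 0.0
finger_force: 2.5
```

Emit:
arm_command(
  plan="1 0 0 0 0 0 1; 1 0 0 0 0 0 1; 1 0 0 0 0 0 1; 1 0 0 0 0 0 1; 0.5 0 0 0 0 0 1; 0 0 0 0 0 0 1",
)

```text
t: 5.87
ee_pos: [0.4454, -0.0607, 0.0109]
eef_rot: [[0.998, 0.064, -0.012], [0.064, -0.998, 0.002], [-0.012, -0.003, -1.0]]
force: [-11.0, -1.4, 1.9]
gripper_width: 0.001
finger_force: 5.1
```

Emit:
arm_command(
  plan="1 0 0 0 0 0 1; 1 0 0 0 0 0 1; 0.5 0 0 0 0 0 1; 0.5 0 0 0 0 0 1; 0 0 0 0 0 0 1",
)

```text
t: 6.28
ee_pos: [0.4467, -0.0603, 0.0105]
eef_rot: [[0.998, 0.064, -0.016], [0.064, -0.998, 0.002], [-0.015, -0.003, -1.0]]
force: [-13.1, -1.1, 3.0]
gripper_width: -0.0
finger_force: 6.2
```

Emit:
arm_command(
  plan="1 0 0 0 0 0 1; 1 0 0 0 0 0 1; 1 0 0 0 0 0 1; 1 0 0 0 0 0 1; 1 0 0 0 0 0 1; 1 0 0 0 0 0 1; 1 0 0 0 0 0 1; 1 0 0 0 0 0 1",
)

```text
t: 6.95
ee_pos: [0.4545, -0.0588, 0.0102]
eef_rot: [[0.998, 0.065, -0.016], [0.065, -0.998, 0.003], [-0.016, -0.004, -1.0]]
force: [-11.3, 1.3, -0.7]
gripper_width: 0.001
finger_force: 5.8
```

Emit:
arm_command(
  plan="-8 0 0 0 0 0 1; -18 0 -1 0 0 0 1; 0 32 0 0 0 0 1; 0 40 0 0 0 0 1; 0 40 0 0 0 0 1; 0 32 0 0 0 0 1; 0 18 0 0 0 0 1; 0 0 0 0 0 0 1",
)

```text
t: 7.62
ee_pos: [0.4485, -0.2296, 0.0142]
eef_rot: [[0.998, 0.057, 0.005], [0.057, -0.998, -0.005], [0.004, 0.005, -1.0]]
force: [0.8, 0.4, -0.0]
gripper_width: 0.0
finger_force: 0.0
```

```bash
cat >> h.py <<'E'
def front(d):
    "front-face middle and yaw (deg) from the top edge of the leading face in the top view"
    hsv=cv2.cvtColor(d["image"],cv2.COLOR_RGB2HSV)
    m=cv2.inRange(hsv,(85,22,70),(110,110,190)); m[:240]=0; m[345:]=0; m[:,:300]=0; m[:,412:]=0
    m=cv2.morphologyEx(m,cv2.MORPH_OPEN,np.ones((5,5)))
    c=[x for x in range(320,395) if m[:,x].any()]
    P=plane(d,[(x,m[:,x].argmax()-.5) for x in c],.051)[:,:2]*1000
    k=np.polyfit(P[:,1],P[:,0],1)
    return np.polyval(k,-140),-np.degrees(np.arctan(k[0])),np.std(P[:,0]-np.polyval(k,P[:,1]))
E
python3 - <<'E'
from h import *
from workcell import ctrl
d0=pickle.load(open("top0.pkl","rb"));print(front(d0))
t=ctrl.snapshot("top");s=ctrl.get_state();print(s["ee_pos"].round(4),s["force"].round(1)); print(front(t)); b=t["image"][:,:,::-1][200:335,275:435]
cv2.imwrite("pics/c3.png",cv2.resize(b,None,fx=4,fy=4,interpolation=cv2.INTER_CUBIC))
E
```

```text
(np.float64(544.8604957701434), np.float64(3.8259511616090625), np.float64(0.5464408799179439))
[ 0.448  -0.2264  0.0138] [0.1 0.9 0.1]
(np.float64(549.5820996380377), np.float64(0.16607482508502458), np.float64(0.7041970671760301))
```

View pics/c3.png

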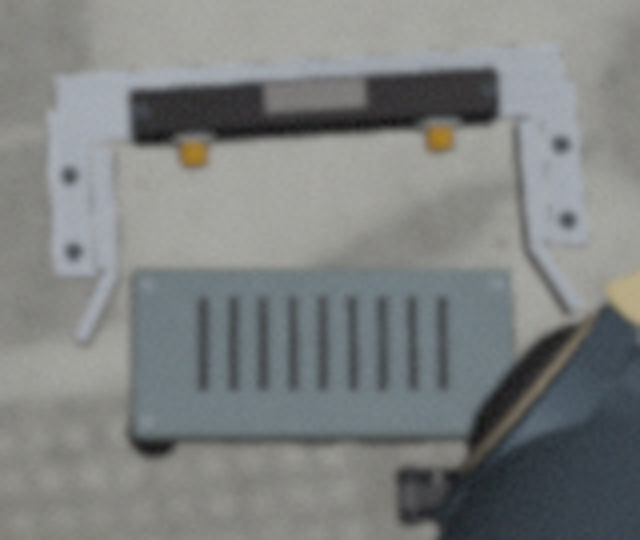

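The top view shows the case turned about 3.5° clockwise and the finger behind the right bumper. Now the right corner.

Emit:
arm_command(
  plan="2 -5 1 0 0 0 1; 2 0 1 0 0 0 1; 1 0 0 0 0 0 1; 1 0 0 0 0 0 1; 1 0 0 0 0 0 1; 1 0 0 0 0 0 1; 1.5 0 0 0 0 0 1; 1.5 0 0 0 0 0 1",
)

```text
t: 8.33
ee_pos: [0.455, -0.2174, 0.0107]
eef_rot: [[0.998, 0.064, -0.005], [0.064, -0.998, 0.002], [-0.005, -0.002, -1.0]]
force: [-7.9, -1.2, 1.4]
gripper_width: 0.001
finger_force: 3.8
```

Emit:
arm_command(
  plan="1.5 0 0 0 0 0 1; 1.5 0 0 0 0 0 1; 1 0 0 0 0 0 1; 1 0 0 0 0 0 1; 1 0 0 0 0 0 1",
)

```text
t: 8.75
ee_pos: [0.4561, -0.2174, 0.0096]
eef_rot: [[0.998, 0.062, -0.013], [0.062, -0.998, 0.004], [-0.013, -0.004, -1.0]]
force: [-13.4, -1.6, 2.7]
gripper_width: -0.004
finger_force: 6.9
```

Emit:
arm_command(
  plan="1 0 0 0 0 0 1; 1 0 0 0 0 0 1; 1.5 0 0 0 0 0 1; 1.5 0 0 0 0 0 1; 1.5 0 0 0 0 0 1; 1.5 0 0 0 0 0 1; 1.5 0 0 0 0 0 1; 1.5 0 0 0 0 0 1",
)

```text
t: 9.42
ee_pos: [0.4668, -0.217, 0.0094]
eef_rot: [[0.998, 0.061, -0.014], [0.062, -0.998, 0.003], [-0.014, -0.004, -1.0]]
force: [-12.8, -2.2, 1.8]
gripper_width: 0.005
finger_force: 6.6
```

Emit:
arm_command(
  plan="-17 0 -1 0 0 0 1; 0 -20 0 0 0 0 1; 0 -40 0 0 0 0 1; 0 -40 0 0 0 0 1; 0 -38 0 0 0 0 1; 0 -20 0 0 0 0 1; 0 0 0 0 0 0 1; 2 0 0 0 0 0 1",
)

```text
t: 10.08
ee_pos: [0.4499, -0.0587, 0.0124]
eef_rot: [[0.998, 0.068, 0.001], [0.068, -0.998, 0.0], [0.001, -0.0, -1.0]]
force: [-0.6, -1.4, 0.2]
gripper_width: -0.003
finger_force: 0.0
```

```bash
python3 - <<'E'
from h import *
from workcell import ctrl
t=ctrl.snapshot("top");s=ctrl.get_state();print(s["ee_pos"].round(4),s["force"].round(1)); print(front(t))
E
```

```text
[ 0.4508 -0.0601  0.0125] [-0.2 -0.5 -0.2]
(np.float64(556.1331261794948), np.float64(4.747810460314982), np.float64(0.6010955843264079))
```

Emit:
arm_command(
  plan="1.5 0 0 0 0 0 1; 1.5 0 0 0 0 0 1; 1.5 0 0 0 0 0 1; 1.5 0 0 0 0 0 1; 1.5 0 0 0 0 0 1; 1 0 0 0 0 0 1; 1 0 0 0 0 0 1; 1 0 0 0 0 0 1",
)

```text
t: 10.8
ee_pos: [0.4549, -0.0596, 0.0111]
eef_rot: [[0.998, 0.063, -0.01], [0.063, -0.998, 0.001], [-0.01, -0.002, -1.0]]
force: [-10.1, -1.3, 2.4]
gripper_width: -0.0
finger_force: 4.9
```

Emit:
arm_command(
  plan="1 0 0 0 0 0 1; 1 0 0 0 0 0 1; 1.5 0 0 0 0 0 1; 1.5 0 0 0 0 0 1; 1.5 0 0 0 0 0 1; 1.5 0 0 0 0 0 1; 1.5 0 0 0 0 0 1; 1.5 0 0 0 0 0 1",
)

```text
t: 11.47
ee_pos: [0.462, -0.0576, 0.01]
eef_rot: [[0.998, 0.064, -0.018], [0.064, -0.998, 0.004], [-0.018, -0.005, -1.0]]
force: [-12.4, 1.6, -0.1]
gripper_width: -0.002
finger_force: 6.1
```

Emit:
arm_command(
  plan="1.5 0 0 0 0 0 1; 1.5 0 0 0 0 0 1; 1.5 0 0 0 0 0 1; 1.5 0 0 0 0 0 1; 1.5 0 0 0 0 0 1; 1.5 0 0 0 0 0 1",
)

```text
t: 11.97
ee_pos: [0.4717, -0.0569, 0.01]
eef_rot: [[0.998, 0.065, -0.017], [0.065, -0.998, 0.003], [-0.017, -0.004, -1.0]]
force: [-11.4, 1.7, 0.2]
gripper_width: -0.0
finger_force: 6.0
```

Emit:
arm_command(
  plan="-32 0 -1 0 0 0 1; 0 20 0 0 0 0 1; 0 40 0 0 0 0 1; 0 40 0 0 0 0 1; 0 40 0 0 0 0 1; 0 20 0 0 0 0 1; 0 0 0 0 0 0 1; 2 0 1 0 0 0 1",
)

```text
t: 12.63
ee_pos: [0.4603, -0.2213, 0.0124]
eef_rot: [[0.998, 0.061, 0.001], [0.061, -0.998, -0.001], [0.001, 0.001, -1.0]]
force: [0.2, 0.4, -0.9]
gripper_width: 0.001
finger_force: 0.0
```

```bash
cat > st.py <<'E'
from h import *
from workcell import ctrl
t=ctrl.snapshot("top");s=ctrl.get_state();print(s["ee_pos"].round(4),s["force"].round(1)); print(np.round(front(t),2))
E
python3 st.py
```

```text
[ 0.4609 -0.2194  0.012 ] [-0.1 -0.   0.2]
[564.54  -2.35   0.61]
```

Emit:
arm_command(
  plan="1 0 0 0 0 0 1; 1 0 0 0 0 0 1; 1 0 0 0 0 0 1; 1.5 0 0 0 0 0 1; 1.5 0 0 0 0 0 1; 1.5 0 0 0 0 0 1; 1 0 0 0 0 0 1; 1 0 0 0 0 0 1",
)

```text
t: 13.35
ee_pos: [0.4673, -0.2185, 0.0117]
eef_rot: [[0.998, 0.064, -0.005], [0.064, -0.998, 0.002], [-0.005, -0.002, -1.0]]
force: [-7.3, 0.5, 1.5]
gripper_width: 0.0
finger_force: 3.5
```

Emit:
arm_command(
  plan="1 0 0 0 0 0 1; 1 0 0 0 0 0 1; 1 0 0 0 0 0 1; 1.5 0 0 0 0 0 1; 1.5 0 0 0 0 0 1; 1.5 0 0 0 0 0 1; 1.5 0 0 0 0 0 1; 1.5 0 0 0 0 0 1",
)

```text
t: 14.02
ee_pos: [0.4723, -0.2189, 0.0105]
eef_rot: [[0.998, 0.062, -0.014], [0.062, -0.998, 0.003], [-0.014, -0.004, -1.0]]
force: [-13.2, -3.5, 1.5]
gripper_width: -0.002
finger_force: 6.9
```

Emit:
arm_command(
  plan="1.5 0 0 0 0 0 1; 1.5 0 0 0 0 0 1; 1.5 0 0 0 0 0 1; 1.5 0 0 0 0 0 1; 1.5 0 0 0 0 0 1; 1.5 0 0 0 0 0 1; 1 0 0 0 0 0 1",
)

```text
t: 14.6
ee_pos: [0.483, -0.2184, 0.0105]
eef_rot: [[0.998, 0.062, -0.013], [0.062, -0.998, 0.002], [-0.013, -0.003, -1.0]]
force: [-13.1, -3.0, 1.0]
gripper_width: 0.001
finger_force: 6.4
```

Emit:
arm_command(
  plan="-17 0 -1 0 0 0 1; 0 -20 0 0 0 0 1; 0 -40 0 0 0 0 1; 0 -40 0 0 0 0 1; 0 -40 0 0 0 0 1; 0 -20 0 0 0 0 1; 0 0 0 0 0 0 1; 0 0 1 0 0 0 1",
)

```text
t: 15.27
ee_pos: [0.4641, -0.0578, 0.0126]
eef_rot: [[0.998, 0.068, 0.002], [0.068, -0.998, 0.0], [0.002, -0.0, -1.0]]
force: [0.8, -0.4, -0.5]
gripper_width: -0.005
finger_force: 0.0
```

```bash
cat >> st.py <<'E'
import sys
cv2.imwrite(sys.argv[1],cv2.resize(t["image"][:,:,::-1][200:335,275:435],None,fx=4,fy=4,interpolation=cv2.INTER_CUBIC)) if len(sys.argv)>1 else 0
E
python3 st.py pics/c4.png
```

```text
[ 0.4639 -0.0593  0.0124] [-0.9 -0.   0.2]
[572.99   4.08   0.58]
```

View pics/c4.png

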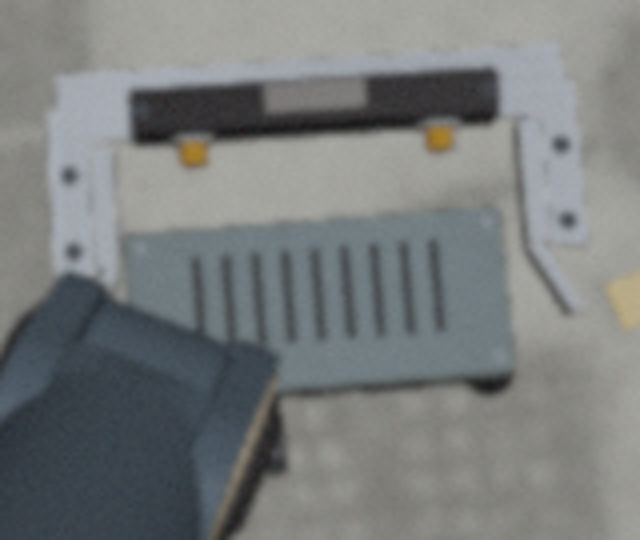

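The case front now lies inside the mouth, with its front-left corner at (124,236) in the crop, about 4–5 mm from the left rail. The next nudges will lean right.

Emit:
arm_command(
  plan="2 0 0 0 0 0 1; 2 0 0 0 0 0 1; 1.5 0 0 0 0 0 1; 1.5 0 0 0 0 0 1; 1.5 0 0 0 0 0 1; 1 0 0 0 0 0 1; 1 0 0 0 0 0 1; 1 0 0 0 0 0 1",
)

```text
t: 15.98
ee_pos: [0.4726, -0.0584, 0.0118]
eef_rot: [[0.998, 0.064, -0.004], [0.064, -0.998, 0.001], [-0.004, -0.001, -1.0]]
force: [-4.9, -1.1, 1.0]
gripper_width: 0.002
finger_force: 2.5
```

Emit:
arm_command(
  plan="1 0 0 0 0 0 1; 1 0 0 0 0 0 1; 1.5 0 0 0 0 0 1; 1.5 0 0 0 0 0 1; 1.5 0 0 0 0 0 1; 1.5 0 0 0 0 0 1; 1.5 0 0 0 0 0 1; 1.5 0 0 0 0 0 1",
)

```text
t: 16.65
ee_pos: [0.4768, -0.0568, 0.0102]
eef_rot: [[0.998, 0.064, -0.018], [0.064, -0.998, 0.003], [-0.017, -0.004, -1.0]]
force: [-13.3, 0.7, 1.4]
gripper_width: 0.001
finger_force: 6.8
```

Emit:
arm_command(
  plan="1.5 0 0 0 0 0 1; 1.5 0 0 0 0 0 1; 1.5 0 0 0 0 0 1; 1.5 0 0 0 0 0 1; 1.5 0 0 0 0 0 1; 1.5 0 0 0 0 0 1; 1.5 0 0 0 0 0 1; 1.5 0 0 0 0 0 1",
)

```text
t: 17.32
ee_pos: [0.4894, -0.0554, 0.0101]
eef_rot: [[0.998, 0.065, -0.017], [0.065, -0.998, 0.003], [-0.016, -0.004, -1.0]]
force: [-12.4, 0.8, 0.3]
gripper_width: -0.002
finger_force: 6.1
```

Emit:
arm_command(
  plan="-31 0 -1 0 0 0 1; 0 20 0 0 0 0 1; 0 40 0 0 0 0 1; 0 41 0 0 0 0 1; 0 41 0 0 0 0 1; 0 20 0 0 0 0 1; 0 0 0 0 0 0 1; 0 0 1 0 0 0 1",
)

```text
t: 17.98
ee_pos: [0.4776, -0.222, 0.0125]
eef_rot: [[0.998, 0.062, 0.002], [0.062, -0.998, -0.001], [0.002, 0.001, -1.0]]
force: [0.8, -0.2, 0.2]
gripper_width: -0.001
finger_force: 0.0
```

```bash
python3 st.py
```

```text
[ 0.4773 -0.2201  0.012 ] [-0.5  0.9 -0.3]
[580.82  -3.01   0.59]
```

Emit:
arm_command(
  plan="2 0 0 0 0 0 1; 1.5 0 0 0 0 0 1; 1.5 0 0 0 0 0 1; 1.5 0 0 0 0 0 1; 1 0 0 0 0 0 1; 1 0 0 0 0 0 1; 1 0 0 0 0 0 1; 1 0 0 0 0 0 1",
)

```text
t: 18.7
ee_pos: [0.4834, -0.2192, 0.0113]
eef_rot: [[0.998, 0.064, -0.008], [0.064, -0.998, 0.002], [-0.008, -0.003, -1.0]]
force: [-8.6, -0.3, 1.7]
gripper_width: -0.001
finger_force: 4.7
```

Emit:
arm_command(
  plan="1 0 0 0 0 0 1; 1 0 0 0 0 0 1; 1 0 0 0 0 0 1; 1 0 0 0 0 0 1; 1.5 0 0 0 0 0 1; 1.5 0 0 0 0 0 1; 1.5 0 0 0 0 0 1; 1.5 0 0 0 0 0 1",
)

```text
t: 19.37
ee_pos: [0.4894, -0.2204, 0.0106]
eef_rot: [[0.998, 0.062, -0.014], [0.062, -0.998, 0.002], [-0.014, -0.003, -1.0]]
force: [-14.9, -4.1, 2.5]
gripper_width: -0.0
finger_force: 7.4
```

Emit:
arm_command(
  plan="1.5 0 0 0 0 0 1; 1.5 0 0 0 0 0 1; 1.5 0 0 0 0 0 1; 1.5 0 0 0 0 0 1",
)

```text
t: 19.7
ee_pos: [0.4963, -0.2195, 0.0103]
eef_rot: [[0.998, 0.062, -0.013], [0.062, -0.998, 0.002], [-0.013, -0.003, -1.0]]
force: [-11.9, -1.7, -1.4]
gripper_width: -0.001
finger_force: 6.0
```

Emit:
arm_command(
  plan="-17 0 -1 0 0 0 1; 0 -20 0 0 0 0 1; 0 -40 0 0 0 0 1; 0 -41 0 0 0 0 1; 0 -41 0 0 0 0 1; 0 -20 0 0 0 0 1; 2 0 0 0 0 0 1; 2 0 1 0 0 0 1",
)

```text
t: 20.37
ee_pos: [0.4812, -0.0565, 0.0126]
eef_rot: [[0.998, 0.068, 0.002], [0.068, -0.998, 0.0], [0.002, -0.0, -1.0]]
force: [1.5, -0.1, 0.1]
gripper_width: 0.007
finger_force: 0.0
```

```bash
python3 st.py pics/c5.png
```

```text
[ 0.4817 -0.0581  0.0125] [ 0.4 -0.4 -0.2]
[588.33   2.62   0.59]
```

View pics/c5.png

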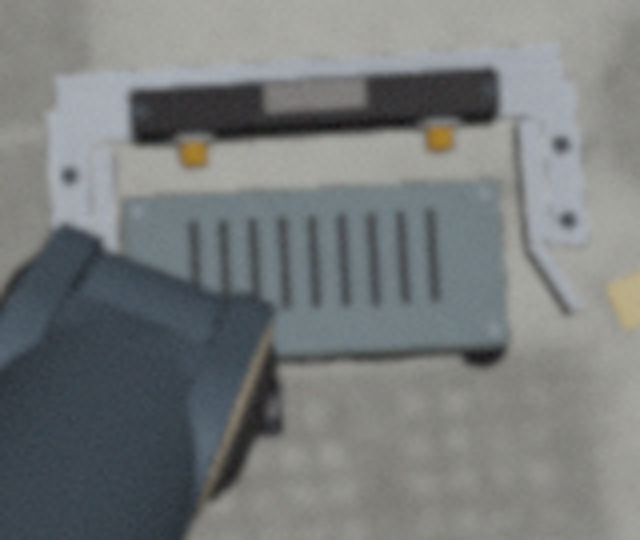

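The front edge is about 10 mm short of the plungers in this view, with yaw 2.6° and a left gap of about 5 mm. Continuing.

Emit:
arm_command(
  plan="2 0 0 0 0 0 1; 2 0 0 0 0 0 1; 1.5 0 0 0 0 0 1; 1.5 0 0 0 0 0 1; 1.5 0 0 0 0 0 1; 1 0 0 0 0 0 1; 1 0 0 0 0 0 1; 1 0 0 0 0 0 1",
)

```text
t: 21.08
ee_pos: [0.4903, -0.0573, 0.012]
eef_rot: [[0.998, 0.065, -0.003], [0.065, -0.998, 0.0], [-0.003, -0.001, -1.0]]
force: [-3.2, -0.5, -0.0]
gripper_width: -0.001
finger_force: 1.6
```

Emit:
arm_command(
  plan="1 0 0 0 0 0 1; 1 0 0 0 0 0 1; 1 0 0 0 0 0 1; 1 0 0 0 0 0 1; 1 0 0 0 0 0 1; 1.5 0 0 0 0 0 1; 1.5 0 0 0 0 0 1; 1.5 0 0 0 0 0 1",
)

```text
t: 21.75
ee_pos: [0.4928, -0.0562, 0.0103]
eef_rot: [[0.998, 0.064, -0.017], [0.064, -0.998, 0.003], [-0.016, -0.004, -1.0]]
force: [-12.9, 1.2, 3.3]
gripper_width: 0.002
finger_force: 6.9
```

Emit:
arm_command(
  plan="1.5 0 0 0 0 0 1; 1.5 0 0 0 0 0 1; 1.5 0 0 0 0 0 1; 1.5 0 0 0 0 0 1; 1.5 0 0 0 0 0 1; 1.5 0 0 0 0 0 1; 1.5 0 0 0 0 0 1; 1 0 0 0 0 0 1",
)

```text
t: 22.42
ee_pos: [0.5046, -0.0546, 0.01]
eef_rot: [[0.998, 0.065, -0.016], [0.065, -0.998, 0.003], [-0.016, -0.004, -1.0]]
force: [-12.8, 0.7, 1.6]
gripper_width: 0.001
finger_force: 6.0
```

Emit:
arm_command(
  plan="-32 0 -1 0 0 0 1; 0 20 0 0 0 0 1; 0 41 0 0 0 0 1; 0 41 0 0 0 0 1; 0 41 0 0 0 0 1; 0 20 0 0 0 0 1; 0 0 0 0 0 0 1; 1 0 1 0 0 0 1",
)

```text
t: 23.08
ee_pos: [0.4925, -0.2223, 0.0125]
eef_rot: [[0.998, 0.062, 0.002], [0.062, -0.998, -0.001], [0.002, 0.001, -1.0]]
force: [-0.5, 1.2, -0.0]
gripper_width: -0.003
finger_force: 0.0
```

```bash
python3 st.py
```

```text
[ 0.4926 -0.2203  0.0121] [-0.   1.3  0.6]
[594.87  -3.42   0.67]
```

Emit:
arm_command(
  plan="1.5 0 0 0 0 0 1; 1.5 0 0 0 0 0 1; 1 0 0 0 0 0 1; 1 0 0 0 0 0 1; 1 0 0 0 0 0 1; 1 0 0 0 0 0 1; 1 0 0 0 0 0 1; 1 0 0 0 0 0 1",
)

```text
t: 23.8
ee_pos: [0.4974, -0.2199, 0.0114]
eef_rot: [[0.998, 0.064, -0.007], [0.064, -0.998, 0.002], [-0.007, -0.002, -1.0]]
force: [-9.2, -1.2, 1.9]
gripper_width: -0.004
finger_force: 4.4
```

Emit:
arm_command(
  plan="1 0 0 0 0 0 1; 1 0 0 0 0 0 1; 1 0 0 0 0 0 1; 1 0 0 0 0 0 1; 1.5 0 0 0 0 0 1; 1.5 0 0 0 0 0 1; 1.5 0 0 0 0 0 1; 1.5 0 0 0 0 0 1",
)

```text
t: 24.47
ee_pos: [0.5028, -0.2211, 0.0106]
eef_rot: [[0.998, 0.062, -0.014], [0.062, -0.998, 0.001], [-0.014, -0.002, -1.0]]
force: [-15.1, -5.4, 3.0]
gripper_width: -0.003
finger_force: 7.8
```

Emit:
arm_command(
  plan="1.5 0 0 0 0 0 1; 1.5 0 0 0 0 0 1; 1.5 0 0 0 0 0 1; 1.5 0 0 0 0 0 1; 1.5 0 0 0 0 0 1; 1.5 0 0 0 0 0 1",
)

```text
t: 24.97
ee_pos: [0.512, -0.222, 0.0106]
eef_rot: [[0.998, 0.06, -0.013], [0.06, -0.998, -0.001], [-0.013, 0.0, -1.0]]
force: [-13.1, -5.6, -0.6]
gripper_width: -0.005
finger_force: 6.7
```

Emit:
arm_command(
  plan="-17 0 -1 0 0 0 1; 0 -20 0 0 0 0 1; 0 -41 0 0 0 0 1; 0 -41 0 0 0 0 1; 0 -41 0 0 0 0 1; 0 -20 0 0 0 0 1; 2 0 0 0 0 0 1; 2 0 1 0 0 0 1",
)

```text
t: 25.63
ee_pos: [0.4977, -0.0554, 0.0126]
eef_rot: [[0.998, 0.068, 0.002], [0.068, -0.998, 0.0], [0.002, -0.0, -1.0]]
force: [1.2, -0.7, 0.3]
gripper_width: 0.001
finger_force: 0.0
```

```bash
python3 st.py pics/c6.png
```

```text
[ 0.4981 -0.057   0.0125] [ 0.4 -0.6  0.1]
[602.52   1.23   0.81]
```

View pics/c6.png

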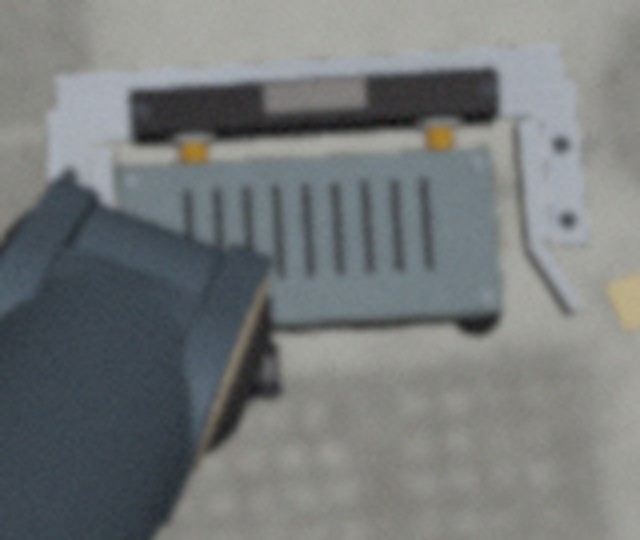

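The front-left corner at (116,168) is now close to the left rail and the plungers are almost touched. A left nudge will swing the front to the right.

Emit:
arm_command(
  plan="2 0 0 0 0 0 1; 1.5 0 0 0 0 0 1; 1.5 0 0 0 0 0 1; 1.5 0 0 0 0 0 1; 1 0 0 0 0 0 1; 1 0 0 0 0 0 1; 1 0 0 0 0 0 1; 1 0 0 0 0 0 1",
)

```text
t: 26.35
ee_pos: [0.5054, -0.0563, 0.0119]
eef_rot: [[0.998, 0.065, -0.003], [0.065, -0.998, 0.0], [-0.003, -0.001, -1.0]]
force: [-4.4, -0.4, -0.1]
gripper_width: 0.002
finger_force: 2.1
```

Emit:
arm_command(
  plan="1 0 0 0 0 0 1; 1 0 0 0 0 0 1; 1 0 0 0 0 0 1; 1 0 0 0 0 0 1; 1 0 0 0 0 0 1; 1.5 0 0 0 0 0 1; 1.5 0 0 0 0 0 1; 1.5 0 0 0 0 0 1",
)

```text
t: 27.02
ee_pos: [0.5075, -0.0552, 0.0101]
eef_rot: [[0.998, 0.064, -0.018], [0.064, -0.998, 0.003], [-0.018, -0.004, -1.0]]
force: [-14.5, -0.6, 3.8]
gripper_width: 0.002
finger_force: 7.5
```

Emit:
arm_command(
  plan="1 0 0 0 0 0 1; 1 0 0 0 0 0 1; 1 0 0 0 0 0 1; 1 0 0 0 0 0 1; 1 0 0 0 0 0 1; 1 0 0 0 0 0 1; 1 0 0 0 0 0 1",
)

```text
t: 27.6
ee_pos: [0.5119, -0.0545, 0.0094]
eef_rot: [[0.998, 0.064, -0.023], [0.064, -0.998, 0.004], [-0.023, -0.005, -1.0]]
force: [-19.8, 0.2, 4.5]
gripper_width: -0.002
finger_force: 9.4
```

Emit:
arm_command(
  plan="-8 0 0 0 0 0 1; -24 0 -1 0 0 0 1; 0 20 0 0 0 0 1; 0 41 0 0 0 0 1; 0 41 0 0 0 0 1; 0 41 0 0 0 0 1; 0 19 0 0 0 0 1; 0 0 0 0 0 0 1",
)

```text
t: 28.27
ee_pos: [0.5029, -0.2261, 0.0143]
eef_rot: [[0.998, 0.056, 0.004], [0.056, -0.998, -0.006], [0.004, 0.006, -1.0]]
force: [-0.0, 0.3, 0.2]
gripper_width: -0.0
finger_force: 0.0
```

```bash
python3 - <<'E'
from h import *
from workcell import ctrl
t=ctrl.snapshot("top");s=ctrl.get_state();print(s["ee_pos"].round(4),s["force"].round(1)); print(np.round(front(t),2))
d=ctrl.snapshot("side")
a=cv2.resize(t["image"][:,:,::-1][205:300,280:430],None,fx=4,fy=4,interpolation=cv2.INTER_CUBIC)
b=cv2.resize(d["image"][:,:,::-1][220:305,268:388],(600,425//2*1),interpolation=cv2.INTER_CUBIC)
cv2.imwrite("pics/c7.png",np.vstack([a,b]))
E
```

```text
[ 0.5027 -0.2224  0.0138] [-0.6  0.2 -0.3]
[603.33  -0.61   1.53]
```

View pics/c7.png

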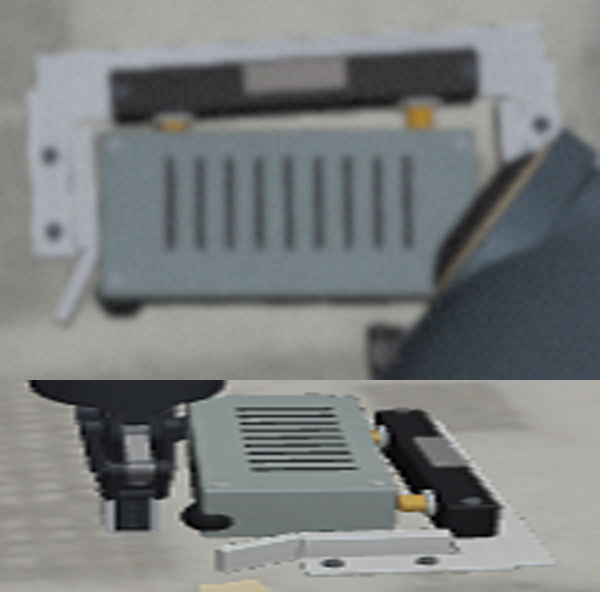

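The case's left side is now against the left rail, and the finger sat about 10 mm to the right of the bumper's apex, dragging the case left. I'll re-centre on the right bumper and yaw the finger so its push leans right.

Emit:
arm_command(
  plan="-6 -15 1 0 0 0 1; 0 0 1 0 0 0.1 1; 0 0 0 0 0 0.1 1; 0 0 0 0 0 0 1; 1 0 0 0 0 0 1; 1 0 0 0 0 0 1; 1 0 0 0 0 0 1; 0 0 0 0 0 0 1",
)

```text
t: 29.03
ee_pos: [0.4985, -0.2045, 0.0113]
eef_rot: [[0.991, -0.133, 0.001], [-0.133, -0.991, 0.0], [0.001, -0.0, -1.0]]
force: [1.1, 0.4, 0.4]
gripper_width: 0.002
finger_force: 0.0
```

Emit:
arm_command(
  plan="2 0 0 0 0 0 1; 2 0 0 0 0 0 1; 1.5 0 0 0 0 0 1; 1 0.3 0 0 0 0 1; 1 0.3 0 0 0 0 1; 1 0.3 0 0 0 0 1; 1 0.3 0 0 0 0 1; 1 0.3 0 0 0 0 1",
)

```text
t: 29.7
ee_pos: [0.5082, -0.2077, 0.0112]
eef_rot: [[0.991, -0.135, -0.0], [-0.135, -0.991, 0.0], [-0.0, -0.0, -1.0]]
force: [0.5, -0.4, 0.5]
gripper_width: -0.005
finger_force: 0.0
```

Emit:
arm_command(
  plan="1 0.5 0 0 0 0 1; 1 0.5 0 0 0 0 1; 1 0.5 0 0 0 0 1; 1 0.5 0 0 0 0 1; 1 0.5 0 0 0 0 1",
)

```text
t: 30.12
ee_pos: [0.5124, -0.2106, 0.0111]
eef_rot: [[0.991, -0.135, -0.001], [-0.135, -0.991, 0.001], [-0.001, -0.001, -1.0]]
force: [-1.7, 0.7, 0.2]
gripper_width: -0.0
finger_force: 1.0
```

Emit:
arm_command(
  plan="1 0.3 0 0 0 0 1; 1 0.3 0 0 0 0 1; 1 0.3 0 0 0 0 1; 1 0.3 0 0 0 0 1; 1 0.3 0 0 0 0 1; 1 0.3 0 0 0 0 1; 0.5 0.3 0 0 0 0 1",
)

```text
t: 30.7
ee_pos: [0.5129, -0.212, 0.0095]
eef_rot: [[0.991, -0.135, -0.012], [-0.135, -0.991, 0.005], [-0.013, -0.004, -1.0]]
force: [-10.9, 1.9, 1.2]
gripper_width: 0.004
finger_force: 5.7
```

Emit:
arm_command(
  plan="1 0.6 0 0 0 0 1; 1 0.6 0 0 0 0 1; 1 0.6 0 0 0 0 1; 1 0.6 0 0 0 0 1; 1 0.6 0 0 0 0 1; 1 0.6 0 0 0 0 1",
)

```text
t: 31.2
ee_pos: [0.517, -0.2158, 0.009]
eef_rot: [[0.991, -0.135, -0.015], [-0.135, -0.991, 0.007], [-0.015, -0.005, -1.0]]
force: [-12.7, 3.5, 1.3]
gripper_width: 0.001
finger_force: 6.5
```

Emit:
arm_command(
  plan="1 0.6 0 0 0 0 1; 1 0.6 0 0 0 0 1; 1 0.6 0 0 0 0 1; 1 0.6 0 0 0 0 1; 1 0.6 0 0 0 0 1",
)

```text
t: 31.62
ee_pos: [0.5205, -0.2204, 0.0089]
eef_rot: [[0.991, -0.136, -0.016], [-0.136, -0.991, 0.006], [-0.017, -0.003, -1.0]]
force: [-15.1, 0.4, 1.3]
gripper_width: 0.0
finger_force: 7.3
```

Emit:
arm_command(
  plan="-14 0 -1 0 0 0 1; -40 0 0 0 0 0 1; 0 -24 0 0 0 0 1; 0 -40 0 0 0 0 1; 0 -40 0 0 0 0 1; 0 -40 0 0 0 0 1; 0 -24 0 0 0 0 1; 0 0 0 0 0 0 1",
)

```text
t: 32.28
ee_pos: [0.4999, -0.041, 0.0121]
eef_rot: [[0.992, -0.125, 0.002], [-0.125, -0.992, 0.003], [0.001, -0.003, -1.0]]
force: [0.1, -0.5, -0.1]
gripper_width: -0.004
finger_force: 0.0
```

```bash
python3 - <<'E'
from h import *
from workcell import ctrl
t=ctrl.snapshot("top");s=ctrl.get_state();print(s["ee_pos"].round(4),s["force"].round(1)); print(np.round(front(t),2))
d=ctrl.snapshot("side")
a=cv2.resize(t["image"][:,:,::-1][205:300,280:430],None,fx=4,fy=4,interpolation=cv2.INTER_CUBIC)
b=cv2.resize(d["image"][:,:,::-1][225:300,330:390],(600,220),interpolation=cv2.INTER_CUBIC)
b=cv2.resize(d["image"][:,:,::-1][222:304,268:388],None,fx=2.7,fy=2.7,interpolation=cv2.INTER_CUBIC)
c=np.zeros((b.shape[0],600,3),np.uint8);c[:,:b.shape[1]]=b
cv2.imwrite("pics/c8.png",np.vstack([a,c[:220]]))
E
```

```text
[ 0.4995 -0.0445  0.0123] [-0.1 -0.3  0.2]
[601.68  -1.36   6.15]
```

View pics/c8.png

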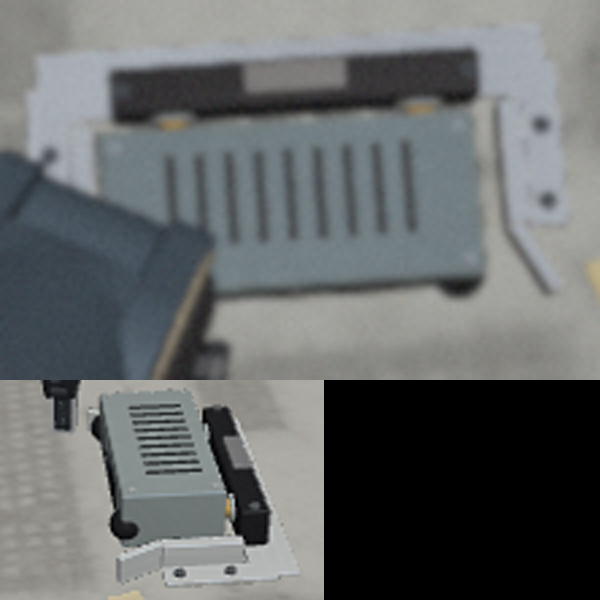

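The crop shows the front edge from (100,128) to (468,108), nearly parallel to the stop block. Both plungers are partly covered and the left side is close to the rail. I'll widen the mask and work from numbers now.

```bash
sed -i 's/m\[:240\]=0; m\[345:\]=0; m\[:,:300\]/m[:226]=0; m[345:]=0; m[:,:300]/; s/(85,22,70),(110,110,190)); m\[:226/(90,24,95),(108,70,150)); m[:226/' h.py
python3 st.py; python3 - <<'E'
from h import *
d0=pickle.load(open("top0.pkl","rb")); print(np.round(front(d0),2))
print((plane(d0,[(304.6,236.6),(396.6,231.6)],.051)*1000).round(1))
E
```

```text
[ 0.4987 -0.0486  0.0125] [ 0.1 -0.2 -0.3]
[610.65   3.44   0.75]
[544.45   3.98   0.98]
[[ 609.7  -43.5   51. ]
 [ 618.3 -218.4   51. ]]
```

```bash
cat > pl.py <<'E'
from h import *
from workcell import ctrl
def meas(d):
    hsv=cv2.cvtColor(d["image"],cv2.COLOR_RGB2HSV)
    m=cv2.inRange(hsv,(12,110,90),(28,255,255))[225:300,330:375]
    n,l,s,c=cv2.connectedComponentsWithStats(m)
    for i in range(1,n):
        if s[i,4]<3: continue
        ys,xs=np.nonzero(l==i); 
        P=plane(d,[(330+xs.min()-.5,225+c[i][1]),(330+xs.max()+.5,225+c[i][1])],.022)*1000
        print(s[i],(c[i]+[330,225]).round(1),"x from",P[0].round(1),"to",P[1].round(1))
if __name__=="__main__":
    meas(pickle.load(open("side0.pkl","rb"))); print(); meas(ctrl.snapshot("side"))
E
python3 pl.py
```

```text
[ 9 15  5  6 28] [340.9 242.6] x from [608.5 -79.1  22. ] to [620.1 -79.4  22. ]
[17 41  6  7 36] [349.9 269.1] x from [ 613.8 -198.3   22. ] to [ 626.4 -198.7   22. ]

[22 41  1  7  7] [352. 269.] x from [ 624.4 -198.4   22. ] to [ 626.5 -198.5   22. ]
```

```bash
python3 - <<'E'
from h import *
from workcell import ctrl
t=ctrl.snapshot("top"); pickle.dump(t,open("top1.pkl","wb")); d0=pickle.load(open("top0.pkl","rb"))
for n,d,rr in(("now",t,range(224,246)),("start",d0,range(260,282))):
    g=d["image"][:,:,0].astype(float)
    print(n,list(rr)[0]); 
    for a,b in((308,312),(316,320),(321,326),(335,340),(350,358),(365,372),(382,387),(391,395)): print(a,g[rr.start:rr.stop,a:b].mean(1).round().astype(int))
E
```

```text
now 224
308 [ 59  61  68  72  69  66  60  57  56  52  49  68 108 132 126 118 120 122
 122 118 115 112]
316 [ 51  53  48  52  53  52  51  49  46  50  66  80  94 106 112 113 112 112
 112 112 112 113]
321 [ 50  52  52  52  54  51  54  51  61  90 122 136 138 126 114 113 112 113
 112 107 101  96]
335 [ 50  52  55  52  52  55  51  42  31  44  81 111 118 116 115 115 115 114
 109 101  98  95]
350 [127 126 118  95  70  52  42  31  45  84 115 121 116 115 114 114 114 110
 106 103 102 101]
365 [ 74  71  67  59  51  44  33  43  79 112 121 119 117 116 116 116 111 107
 102 102 100 101]
382 [ 55  56  58  53  57  85 117 130 135 129 118 115 116 115 115 113 110 109
 109 106 107 107]
391 [ 57  59  54  53  38  34  55  83 106 115 119 122 123 120 116 113 112 114
 114 114 114 114]
start 260
308 [152 152 154 152 152 152 151 150 151 152 151 146 134 118 109 112 114 113
 108 105 105 107]
316 [156 156 154 155 154 154 155 155 154 152 150 140 122 108 106 105 106 106
 107 105 108 106]
321 [156 156 155 155 153 154 155 153 152 152 149 137 118 108 106 105 106 104
 103  96  95  94]
335 [156 156 156 156 156 156 156 155 154 149 136 119 109 109 107 108 106 106
 103  99 100 101]
350 [150 149 147 146 141 138 136 133 126 118 111 108 108 107 107 106 104  99
  96  96  94  95]
365 [130 129 129 128 128 129 127 120 114 110 110 109 109 108 107 104  97  95
  95  94  97  95]
382 [125 126 128 131 135 134 130 116 110 109 108 109 109 107 101  92  92  88
  90  91  90  88]
391 [139 142 143 145 148 144 136 121 109 106 106 109 106 106 108 107 108 108
 109 110 109 109]
```

```bash
python3 - <<'E'
from h import *
d=pickle.load(open("top1.pkl","rb"))
def fit(p):
    P=plane(d,p,.051)[:,:2]*1000; k=np.polyfit(P[:,1],P[:,0],1); print([round(np.polyval(k,y),1) for y in(-78,-140,-198)],round(-np.degrees(np.arctan(k[0])),2))
fit([(337,233.9),(353.5,233),(368,232),(392.5,231)])
fit([(309.5,272.5),(317.5,271.9),(323,271.8),(337,270.4),(392.5,266.7),(384,266.8)])
E
```

```text
[np.float64(613.3), np.float64(616.3), np.float64(619.1)] 2.75
[np.float64(542.7), np.float64(546.9), np.float64(550.9)] 3.89
```

The sub-pixel edge fit, the finger contacts and the side view agree that both plungers are in by about 5–7 mm, with the case within about 0.5° of the dock. I'll retreat and recheck.

Emit:
arm_command(
  plan="-20 0 0 0 0 0 1; -10 0 -10 0 0 0 1; 0 0 -40 0 0 0 1; 0 0 -40 0 0 0 1; 0 0 -40 0 0 0 1; 0 -40 -20 0 0 0 1; 0 -40 0 0 0 0 1; 0 -40 0 0 0 0 1",
)

```text
t: 33.2
ee_pos: [0.4858, 0.0715, 0.1632]
eef_rot: [[0.99, -0.141, 0.005], [-0.141, -0.99, 0.002], [0.005, -0.003, -1.0]]
force: [0.6, -0.3, -0.9]
gripper_width: 0.001
finger_force: 0.0
```

Emit:
arm_command(
  plan="0 -40 0 0 0 0 1; 0 -40 0 0 0 0 1; 0 -40 0 0 0 0 1; 0 -40 0 0 0 0 1; 0 -20 0 0 0 0 1; 0 0 0 0 0 0 1; 0 0 0 0 0 0 1",
)

```text
t: 33.78
ee_pos: [0.5089, 0.2501, 0.1606]
eef_rot: [[0.991, -0.135, -0.0], [-0.135, -0.991, -0.001], [0.0, 0.001, -1.0]]
force: [0.7, -0.8, 0.6]
gripper_width: -0.002
finger_force: 0.0
```

```bash
python3 - <<'E'
from h import *
from workcell import ctrl
import pl
t=ctrl.snapshot("top"); print(ctrl.get_state()["ee_pos"].round(3)); pl.meas(ctrl.snapshot("side"))
g=t["image"][:,:,0].astype(float); pts=[]
for x in range(330,396,4):
    if 376<x<392: continue
    c=g[224:246,x-1:x+3].mean(1); i=c[:12].argmin(); j=next(k for k in range(i,21) if c[k]>=75)
    pts.append((x+.5,224+j-(c[j]-75)/(c[j]-c[j-1])))
P=plane(t,pts,.051)[:,:2]*1000; k=np.polyfit(P[:,1],P[:,0],1)
print([round(np.polyval(k,y),1) for y in(-78,-140,-198)],round(-np.degrees(np.arctan(k[0])),2),np.std(P[:,0]-np.polyval(k,P[:,1])).round(2))
# side edges of the case & rails along row ~250
for r in(245,255,262): print(r,g[r-1:r+2,298:312].mean(0).round().astype(int),g[r-1:r+2,394:414].mean(0).round().astype(int))
E
```

```text
[0.509 0.249 0.161]
[22 41  1  7  7] [352. 269.] x from [ 624.4 -198.4   22. ] to [ 626.5 -198.5   22. ]
[np.float64(612.4), np.float64(616.1), np.float64(619.5)] 3.39 0.3
245 [153 158 157 156 149 130 111 103 106 108 109 107 107 105] [109 110 108 109 111 119 129 135 137 126 106 111 139 153 155 158 157 156
 155 155]
255 [155 159 159 157 157 149 128 108 104 106 109 107 107 107] [109 111 109 109 110 117 133 144 148 149 136 112 118 143 156 155 158 153
 151 148]
262 [149 154 157 158 157 151 132 114 106 104 107 108 107 107] [109 108 109 107 108 112 122 138 150 154 150 135 115 117 137 151 155 151
 150 151]
```

```bash
python3 -c "
from workcell import ctrl
print(ctrl.finish_job())"
```

```text
the job is handed in; nothing more can be done
None
```

I walked the power supply into the dock and handed the job in at about 34 s: it sits within about 0.5° of square, off-centre and close to the left rail, both plungers are in by an estimated 6–7 mm, and I never went near the other things on the bench. One reading during a left-corner push was 19.8 N along the push (about 20.3 N with its vertical part), right at the 20 N limit; the judged result wasn't shown to me.

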